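# Open the sample tote and hold its gate for loading

### The job

A colleague is about to load the small brown carton into the white sample tote, so get the carton out of the gate's way and hold the gate open for them. First slide the carton along the worktop, without lifting or tipping it, to the middle of the taped square; then squeeze the safety catch on the tote's roof until its bolt is fully withdrawn, squeeze the sprung latch on top of the barred gate, and swing the gate past its half-open detent. Finish while still holding the gate wide open, about square to the tote's front (it swings back if you let go), with the other things on the bench left where they stand.

Things in the scene. Friction and masses are not known exactly. Their poses are not given: they have to be found in the camera images.
- carton_center (a point): Centre (35 mm above the worktop) of the small brown carton, loose, upright, 49 mm (its own x) x 62 mm (its own y) x 70 mm high, 0.10 to 0.20 kg. It starts in front of the tote's gate, inside the gate's sweep.
- taped_center (a point): Centre, on the worktop, of a square outlined in thin pale tape lying flat on the worktop to the left of the tote (80 mm inside, 96 mm outside; axes along its sides, near the world's). Nothing to bump over.
- tote: White open-fronted sample tote, 150 mm (x) x 204 mm (y) x 150 mm high, fixed to the worktop; origin under its centre, its front (the barred gate) faces its own -x, towards the robot. Everything above the roof (z = 0.150) is catch hardware: nothing but the four finger plates below rises more than 13 mm above the roof. Three glass vials stand inside.
- safety_rest (a point): Safety catch, fixed half: centre of the gripping area of an upright steel finger plate standing on the roof, 24 mm along the tote's x, 6 mm thick along the tote's y, from z = 0.151 to 0.204 (this point: z = 0.186). It is the plate nearest the hinge (the tote's +y).
- safety_plate (a point): Safety catch, moving half: the same point of its sliding finger plate (same size and height), 44 mm from safety_rest on the tote's -y side as built. Squeezing the two plates together (50 mm over their outsides at first, 34 mm when fully squeezed) slides this plate along the tote's +y and draws the bolt out of the gate's hook. It takes about 4 N and stays where it is left.
- safety_tab (a joint): Travel of the safety catch's moving plate: 0 to 0.002 m at the start (bolt in the gate's hook), 0.016 m at its stop. The hook is clear from 0.013 m.
- latch_rest (a point): Latch, fixed half: centre of the gripping area of an upright steel finger plate standing on the gate's top rail, 24 mm across the gate, 6 mm thick along the gate's width, z = 0.150 to 0.204 (this point: z = 0.186), 122 mm from the hinge axis. Its axes are the gate's: -y points from the hinge to the free end.
- latch_plate (a point): Latch, moving half: the same point of the sliding plate (same size), at rest 44 mm farther out (166 mm from the hinge). Squeezing the two together (50 mm over their outsides at rest, 36 mm squeezed) moves it towards the hinge and draws its bolt out of the staple at the tote's front corner. A spring (4 N at rest, 8.2 N fully squeezed) pushes the bolt out again if let go, so pull the gate while squeezing.
- latch_tab (a joint): Travel of the latch's moving plate: 0 at rest (bolt in the staple), 0.014 m at its stop. The staple is clear from 0.010 m.
- gate_hinge (a point): Point on the gate's upright hinge axis at z = 0.178, at the left end of the tote's front. Axes are the tote's.
- gate (a joint): Gate angle: 0 shut, 1.57 square to the tote's front, 1.8 stop. It opens clockwise seen from above: the free end (178 mm from the axis) swings out towards the robot. It spans 14 to 150 mm above the worktop. A spring pulls it shut (0.12 N m shut, 0.31 square). A sprung detent resists from 0.1 rad, is passed at 0.5, gone at 0.9; at most 6 N at the latch. Let go beyond, it rests near 0.85.
- reagent_bottle_1: Bystander, loose, to be left alone: reagent bottle with screw cap, 45 mm across, 109 mm tall, to the right of the tote. Origin under its centre.
- reagent_bottle_2: Bystander, loose, to be left alone: its twin, 46 mm across, 109 mm tall, beside it. Origin under its centre.
- slide_case: Bystander, loose, to be left alone: flat dark ampoule case, 151 x 32 x 21 mm, lying at the right front. Origin under its centre.
- sample_bottle_1: Bystander, loose, to be left alone: bottle with white cap, 51 mm across, 139 mm tall, on the tile mat left of the tote. Origin under its centre.
- sample_bottle_2: Bystander, loose, to be left alone: its twin, 50 mm across, 139 mm tall, behind it. Origin under its centre.
- beaker: Bystander, loose, to be left alone: small glass beaker, 48 mm across, 57 mm tall, left of the taped square. Origin under its centre.
- torch: Bystander, loose, to be left alone: black pocket torch lying down, 128 mm long, 39 mm thick, farther left. Origin under its centre.

How it is judged:
By the outcome, as a careful person would: the job done as asked, in the order asked, and still so for the second after the job is handed in, while the arm keeps its last pose, push and grip.
It also fails if it takes over 70 s, if anything falls off the work surface, if the arm or the gripper's body presses on something with over 40 N, if the wrist force passes 120 N, or if a joint passes its speed limit or range.

### The arm

A 6-joint arm with a two-finger parallel gripper is mounted at the origin on a cart in front of the work surface, level with it; the furniture and walls round the work are solid. World frame = base frame: x ahead of the robot, y to its left, z up, the work surface at z = 0. Lengths are in mm, angles in rad, forces in N, time in s.
With the tool pointing down it reaches from about 300 to 875 mm from the base axis. Payload 6.4 kg.
Tool frame: the origin (TCP) lies on the centre line of the jaws, within the pads' length; the fingertips stand 8 mm ahead of it and the grasp point (between the pads) lies 11 mm behind it (tip_extent is the distance from the TCP to the fingertips, in mm); z points along the fingers, x is the direction in which the jaws open and shut, and the axes are right-handed (so a half turn about z gives the same grasp; the last joint's range is limited). The gripper opens to 88 mm and grips with 3 to 60 N. Pads are 18 mm wide; open, the fingers measure 123 mm over their backs; the gripper's body (75 mm by 187 mm) begins 45 mm behind the grasp point.
Start: joints at [0.982, 0.181, 1.607, -0, 1.354, -0.206], TCP at [214.763, 533.402, 246.714] pointing down, gripper open.
Joint ranges: [-2.99, 2.99], [-0.89, 2.07], [0.3, 2.58], [-1.14, 4.28], [0, 2.63], [-3.12, 3.12]. Speed limits (rad/s): [2.57, 2.57, 3.01, 3.14, 3.14, 3.14].

### API

Orientations are given as a unit quaternion [w, x, y, z].
In Python, from station import get_state, read_camera, camera_model, hand_in, find_in, tip_extent gives the robot as it stands.
- The arm moves only by the tool play_rows, never from a script. Its argument "targets" is a list that holds one entry, the list of rows, each a list of 7 numbers: the shift along the tool's x, y, z in m, then the turn, a rotation vector about the tool's x, y, z in rad, then the finger opening in m, from 0 to 0.0881. A call has 1 to 5 rows; each row is the pose to reach, as a shift and turn from the pose commanded when the call began, along the tool's axes at that moment; what a row does not reach only later rows make up. A row lasts 1/12 s, in which the tool goes at most 41.7 mm and 7.16 degrees, less where a joint would pass 70% of its speed; a pose out of reach is approached as far as the arm can. A call with a gripper value outside its range is refused whole. The fingers move at their own pace and stop on an object; "force" is the grip in N (left out, the last holds). Time passes only in rows, so rows that repeat a pose let the fingers close. It gives the time, the measured TCP pose, the force and the opening at its end, in the units of the state.
- get_state(): the state, without advancing time (a new reading comes with each control period).
- read_camera(name): name is "scene" or "top" or "wrist"; returns the picture (400x640x3 uint8, red, green, blue); there is no depth.
- camera_model(name): a dict with "camera_matrix" (3x3 intrinsics, pixels), "pose" (4x4, takes a point from camera to world coordinates). Camera axes: x right, y up, looking along -z (the intrinsics and any distortion apply to the point x, -y, -z); pixel columns grow to the right and rows downward; lengths in mm; the calibration is good to about 2 mm. A picture is of the moment at which its call begins: read the wrist's pose just before it. camera_model takes no time and is no camera call; for the wrist camera it gives the pose at the moment of the call.
- hand_in(): hands the job in, once; it reports no verdict.
Trained networks look in the newest picture that a camera, given by its name, has taken for a name from the list of things; names that differ only in an ending like _2 or _b are one class to them, and where a whole thing is asked for, a point or a joint stands for the part that bears it (a point fixed in the world has none). Each returns a list of dicts, best first, with "conf" (0 to 1); they miss things now and then, are a little off and sometimes report something else, mostly with a low value. They report only what shows in the picture. A call takes as long as a camera call.
- find_in(target, camera): "position" ([column, row] as shares, 0 to 1, of the picture: columns of its width, rows of its height, amid what is visible of it).
The state is a dict: "clock": time; "joint_pos": joint angles; "joint_velocities": joint speeds; "joint_torque": joint torques, N m; "eef_pos": TCP position; "ee_rot": TCP orientation; "force": force on the tool from outside, world axes, zero at the start; "wrist_torque": the same for the moment, N m; "width": opening from 0.0 (shut) to 1.0 (fully open).
Only numpy, scipy, OpenCV 4.12 (cv2) and the standard library are available. Lean on these libraries where they do the work, as an engineer would, in place of code of your own. Each camera call takes 0.05 s, during which the arm holds its last target. There are 200 camera calls.

## Working session

There is one attempt and no reset: what is moved stays moved. The work goes in short steps, Python scripts to look and compute and a tool call to move; the robot and the scene stay as the last step left them, time stands still between calls to the robot, and variables do not carry over. Pictures are saved under pics/ and viewed, about 8 in all and at most 12, crops included, and the job is handed in when it is done.

Besides the shell and the picture viewer there is one more tool, called after "Call:" by a JSON object that holds its "op" and its "data", one argument or row to a line. play_rows: Moves the arm, as the interface text tells. Its arguments: {"type":"object","properties":{"targets":{"type":"array","items":{"type":"array","items":{"type":"array","items":{"type":"number"}}}},"force":{"type":"number"}},"required":["targets"]}

```bash
mkdir -p pics; ls
cat > h.py <<'E'
import numpy as np, cv2
from station import *
def ray(cam,u,v):
    m=camera_model(cam);K=np.array(m["camera_matrix"]);P=np.array(m["pose"])
    d=np.linalg.inv(K)@[u,v,1];d=P[:3,:3]@(d*[1,-1,-1]);return P[:3,3],d
def atz(cam,u,v,z):
    o,d=ray(cam,u,v);return o+d*(z-o[2])/d[2]
def proj(cam,p):
    m=camera_model(cam);K=np.array(m["camera_matrix"]);P=np.array(m["pose"])
    c=P[:3,:3].T@(np.array(p)-P[:3,3]);c=K@(c*[1,-1,-1]);return c[:2]/c[2]
def snap(cam,name):
    im=read_camera(cam);cv2.imwrite(f"pics/{name}.png",im[:,:,::-1]);return im
E
python3 - <<'E'
from h import *
print(get_state());print({k:(v if not hasattr(v,'tolist') else v.tolist()) for k,v in camera_model("top").items()})
snap("top","top0");snap("scene","scene0")
Z=dict(carton_center=35,taped_center=0,tote=75,safety_rest=186,safety_plate=186,latch_rest=186,latch_plate=186,gate_hinge=178,reagent_bottle_1=55,slide_case=10,sample_bottle_1=70,beaker=28,torch=20)
for n,z in Z.items():
    for c in("top","scene"):
        for r in find_in(n,c)[:3]:
            u,v=r["position"][0]*640,r["position"][1]*400
            print(n,c,round(r["conf"],2),round(u),round(v),atz(c,u,v,z).round(0)[:2])
E
```

```text
pics
{'clock': 0.0, 'joint_pos': array([ 9.81717448e-01,  1.81520616e-01,  1.60795961e+00,  1.74381964e-05,
        1.35380092e+00, -2.06278594e-01]), 'joint_velocities': array([-0.00064974, -0.00014246,  0.00051167, -0.00079923, -0.00039806,
       -0.00094794]), 'joint_torque': array([ 1.57476850e-03, -4.33860576e+01, -3.41860485e+01,  7.05043576e-02,
        3.84838076e-02, -1.68395927e-04]), 'eef_pos': array([214.45718109, 532.97093072, 245.84500036]), 'ee_rot': array([ 3.11309477e-04,  8.28710460e-01,  5.59676925e-01, -7.84798587e-04]), 'force': array([0.11767027, 0.19063938, 0.4785104 ]), 'wrist_torque': array([-0.05269813,  0.01356977, -0.01416191]), 'width': 0.9965841918085128}
{'camera_matrix': [[464.99121974130946, 0.0, 323.04230929194], [0.0, 464.99121974130946, 199.19146809472176], [0.0, 0.0, 1.0]], 'pose': [[-0.1309212685324589, 0.9254430075186142, -0.3555486763872894, 41.42591238667658], [-0.9913782922351083, -0.12414837789759886, 0.04190777911551391, -128.530562937739], [-0.005357530294033327, 0.35796985920646546, 0.9337177714753273, 1505.7447770082179], [0.0, 0.0, 0.0
[... 660 characters left out ...]
_hinge top 0.3 211 264 [391. 161.]
gate_hinge scene 0.62 365 215 [ 428. -422.]
gate_hinge scene 0.34 330 246 [ 249. -429.]
reagent_bottle_1 top 0.63 450 205 [ 519. -609.]
reagent_bottle_1 top 0.61 435 201 [ 539. -562.]
reagent_bottle_1 scene 0.74 427 252 [ 544. -566.]
reagent_bottle_1 scene 0.61 443 262 [ 521. -619.]
slide_case top 0.95 455 231 [ 439. -618.]
slide_case scene 0.73 430 292 [ 434. -620.]
slide_case scene 0.66 329 245 [ 478. -283.]
sample_bottle_1 top 0.82 297 176 [ 684. -118.]
sample_bottle_1 top 0.61 308 195 [ 608. -145.]
sample_bottle_1 scene 0.55 367 217 [ 604. -346.]
beaker top 0.67 245 253 [451.  82.]
beaker scene 0.75 240 216 [434.  54.]
torch top 0.75 210 264 [433. 199.]
```

Run:
```python
import cv2
a=cv2.imread("pics/top0.png")[130:290,200:480];cv2.imwrite("pics/a.png",cv2.resize(a,None,fx=2.85,fy=2.85,interpolation=cv2.INTER_CUBIC))
a=cv2.imread("pics/scene0.png")
cv2.imwrite("pics/b.png",cv2.resize(a[140:320,200:470],None,fx=2.9,fy=2.9,interpolation=cv2.INTER_CUBIC))
```

```text
(no output)
```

View pics/a.png

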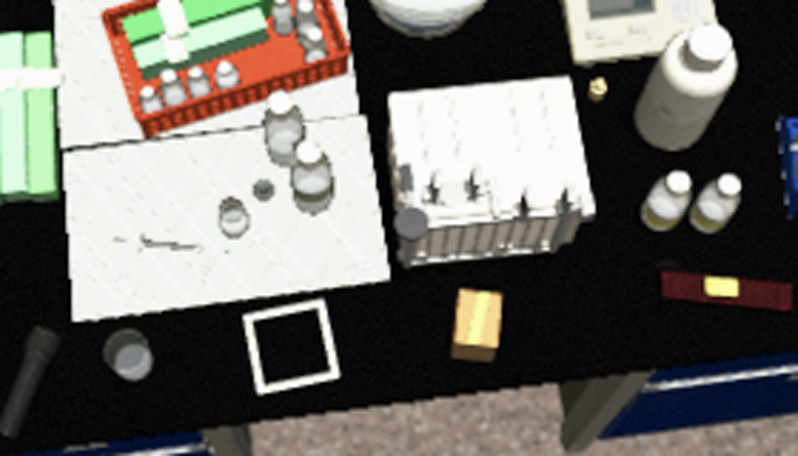

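View pics/b.png

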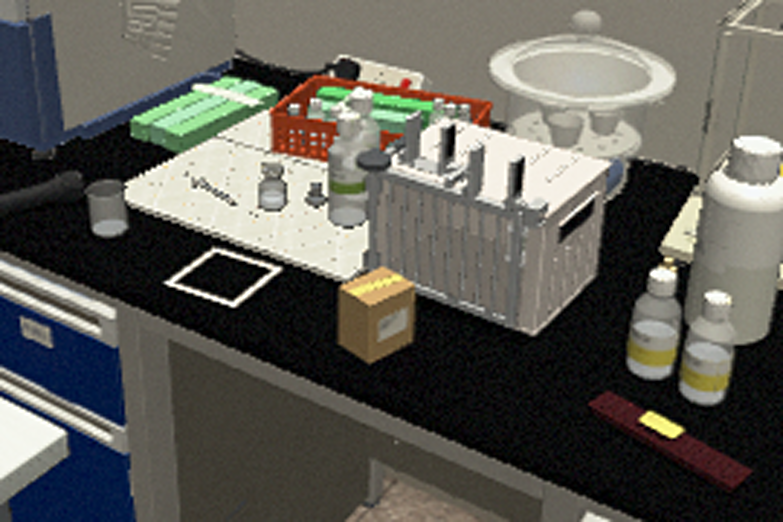

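Run:
```python
from h import *
f=lambda x,y,z:atz("top",200+x/2.85,130+y/2.85,z).round(0)[:2]
for n,z,pts in [("tape",0,[(244,315),(323,300),(340,378),(260,394),(291,345)]),("roof",150,[(389,93),(570,77),(595,212)]),("plates",178,[(434,185),(472,183),(525,203),(563,197)]),("hinge",178,[(411,222)]),("carton",70,[(458,290),(502,293),(497,345),(453,342)]),("beaker",57,[(129,345)]),("bench edge",0,[(100,430),(540,385)])]:
    print(n,[f(*p,z).tolist() for p in pts])
m=camera_model("wrist");s=get_state();print(np.array(m["pose"]).round(3),m["camera_matrix"])
g=lambda x,y,z:atz("scene",200+x/2.9,140+y/2.9,z).round(0)[:2]
print([g(*p,0).tolist() for p in [(222,250),(282,270),(235,305),(165,282)]],[g(*p,70).tolist() for p in [(338,288),(378,268),(414,285),(375,307)]])
print([g(*p,204).tolist() for p in [(414,115),(447,125),(476,147),(516,160)]])
```

```text
tape [[484.0, -52.0], [490.0, -147.0], [394.0, -155.0], [388.0, -61.0], [441.0, -103.0]]
roof [[677.0, -249.0], [669.0, -455.0], [505.0, -451.0]]
plates [[549.0, -279.0], [546.0, -320.0], [516.0, -372.0], [517.0, -414.0]]
hinge [[510.0, -248.0]]
carton [[461.0, -298.0], [451.0, -347.0], [392.0, -331.0], [402.0, -283.0]]
beaker [[450.0, 77.0]]
bench edge [[371.0, 125.0], [356.0, -382.0]]
[[ 3.73000e-01 -8.90000e-01 -2.62000e-01  1.47167e+02]
 [ 9.28000e-01  3.58000e-01  1.05000e-01  5.60756e+02]
 [ 0.00000e+00 -2.82000e-01  9.59000e-01  3.85628e+02]
 [ 0.00000e+00  0.00000e+00  0.00000e+00  1.00000e+00]] [[301.13006242   0.         318.29191048]
 [  0.         301.13006242 197.21235166]
 [  0.           0.           1.        ]]
[[487.0, -62.0], [491.0, -148.0], [402.0, -151.0], [395.0, -56.0]] [[401.0, -287.0], [456.0, -299.0], [449.0, -346.0], [392.0, -336.0]]
[[549.0, -281.0], [546.0, -322.0], [515.0, -372.0], [510.0, -418.0]]
```

The top picture shows the carton at crop (478,318), the taped square at (291,345), safety plates at (434,185)/(472,183), and latch plates at (525,203)/(563,197). Both cameras agree within about 5 mm. I'm moving above the carton.

Call:
{"op": "play_rows", "data": {
  "targets": [
    [[-0.0341, 0.0228, 0, 0, 0, 0, 0.088], [-0.0682, 0.0456, 0, 0, 0, 0, 0.088], [-0.1023, 0.0684, 0, 0, 0, 0, 0.088], [-0.1364, 0.0912, 0, 0, 0, 0, 0.088], [-0.1705, 0.114, 0, 0, 0, 0, 0.088]]
  ]
}}

```text
clock: 1.82
eef_pos: [256.6, 331.0, 246.6]
ee_rot: [0.0, 0.828, 0.56, 0.0]
force: [1.7, -0.5, 0.1]
width: 1.0
```

Call:
{"op": "play_rows", "data": {
  "targets": [
    [[-0.0341, 0.0228, 0, 0, 0, 0, 0.088], [-0.0682, 0.0456, 0, 0, 0, 0, 0.088], [-0.1023, 0.0684, 0, 0, 0, 0, 0.088], [-0.1364, 0.0912, 0, 0, 0, 0, 0.088], [-0.1705, 0.114, 0, 0, 0, 0, 0.088]]
  ]
}}

```text
clock: 2.23
eef_pos: [298.7, 130.4, 247.0]
ee_rot: [0.0, 0.828, 0.56, 0.001]
force: [1.1, -0.4, -0.6]
width: 0.998
```

Call:
{"op": "play_rows", "data": {
  "targets": [
    [[-0.0341, 0.0228, 0, 0, 0, 0, 0.088], [-0.0682, 0.0456, 0, 0, 0, 0, 0.088], [-0.1023, 0.0684, 0, 0, 0, 0, 0.088], [-0.1364, 0.0912, 0, 0, 0, 0, 0.088], [-0.1705, 0.114, 0, 0, 0, 0, 0.088]]
  ]
}}

```text
clock: 2.65
eef_pos: [340.9, -71.1, 247.3]
ee_rot: [0.001, 0.829, 0.559, 0.001]
force: [1.5, -0.2, 0.9]
width: 0.997
```

Call:
{"op": "play_rows", "data": {
  "targets": [
    [[-0.0341, 0.0228, 0, 0, 0, 0, 0.088], [-0.0682, 0.0456, 0, 0, 0, 0, 0.088], [-0.1023, 0.0684, 0, 0, 0, 0, 0.088], [-0.1364, 0.0912, 0, 0, 0, 0, 0.088], [-0.1705, 0.114, 0, 0, 0, 0, 0.088]]
  ]
}}

```text
clock: 3.07
eef_pos: [382.9, -271.9, 246.8]
ee_rot: [0.0, 0.829, 0.559, 0.0]
force: [1.0, 0.3, 0.6]
width: 0.995
```

Call:
{"op": "play_rows", "data": {
  "targets": [
    [[-0.0125, 0.009, 0, 0, 0, -0.08, 0.088], [-0.025, 0.018, 0, 0, 0, -0.157, 0.088], [-0.025, 0.018, 0, 0, 0, -0.157, 0.088], [-0.025, 0.018, 0, 0, 0, -0.157, 0.088]]
  ]
}}

```text
clock: 3.4
eef_pos: [390.2, -299.6, 246.4]
ee_rot: [-0.001, 0.783, 0.622, 0.0]
force: [0.6, 0.3, -0.3]
width: 0.997
```

Run:
```python
from h import *
im=snap("wrist","w1")
print(np.array(camera_model("wrist")["pose"])[:3,3])
for n,z in dict(carton_center=35,taped_center=0,safety_rest=186,safety_plate=186,latch_rest=186,latch_plate=186,gate_hinge=178).items():
    for r in find_in(n,"wrist")[:3]:
        u,v=r["position"][0]*640,r["position"][1]*400
        print(n,round(r["conf"],2),round(u),round(v),atz("wrist",u,v,z).round(0)[:2])
```

```text
[ 319.23095459 -282.35369856  385.41656314]
carton_center 0.57 309 209 [ 432. -319.]
taped_center 0.88 472 142 [ 402. -101.]
safety_rest 0.56 312 331 [ 484. -325.]
safety_plate 0.37 331 355 [ 510. -315.]
safety_plate 0.18 314 330 [ 483. -323.]
latch_rest 0.61 303 330 [ 481. -331.]
latch_plate 0.61 220 356 [ 491. -405.]
latch_plate 0.52 303 329 [ 481. -332.]
latch_plate 0.41 626 143 [385. -90.]
```

View pics/w1.png

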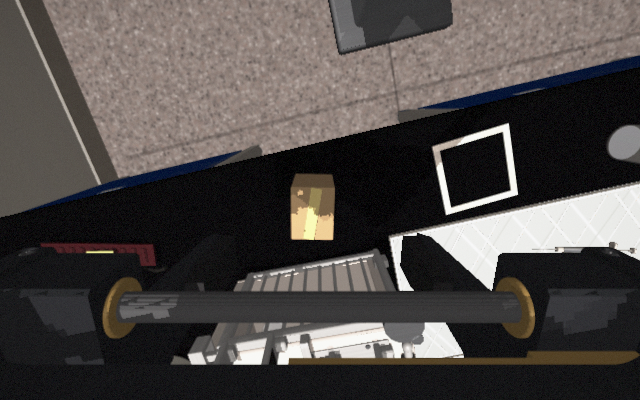

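Run:
```python
from h import *
q=lambda L,z:[atz("wrist",u,v,z).round(0)[:2].tolist() for u,v in L]
print(q([(432,148),(508,124),(517,195),(446,214)],0))
print(q([(291,187),(334,187),(334,240),(291,240)],70))
im=cv2.imread("pics/w1.png")[165:250,280:345];cv2.imwrite("pics/w1c.png",cv2.resize(im,None,fx=7,fy=7))
```

```text
[[399.0, -152.0], [390.0, -56.0], [486.0, -49.0], [492.0, -144.0]]
[[392.0, -329.0], [403.0, -284.0], [464.0, -297.0], [453.0, -345.0]]
```

View pics/w1c.png

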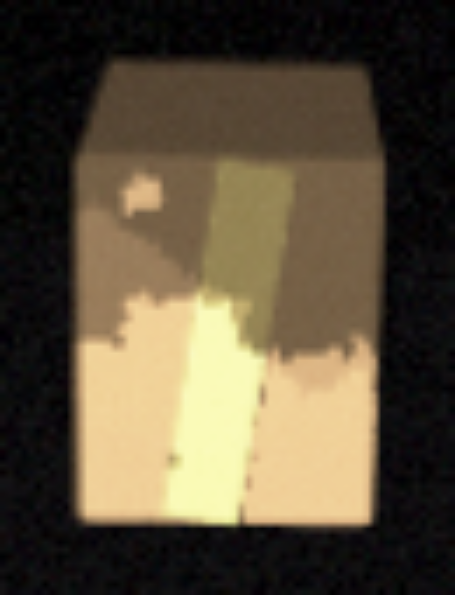

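The crop shows the carton's top face at x 291–334, rows 187–240, square to the tool. Its centre is about (428,-314) and the taped square's about (441,-102). Next I descend and grip.

Call:
{"op": "play_rows", "data": {
  "targets": [
    [[-0.0027, 0.017, 0.025, 0, 0, 0, 0.088], [-0.0054, 0.034, 0.06, 0, 0, 0, 0.088], [-0.0054, 0.034, 0.1, 0, 0, 0, 0.088], [-0.0054, 0.034, 0.14, 0, 0, 0, 0.088], [-0.0054, 0.034, 0.175, 0, 0, 0, 0.088]]
  ]
}}

```text
clock: 4.22
eef_pos: [422.1, -311.6, 69.7]
ee_rot: [-0.0, 0.782, 0.623, -0.0]
force: [-0.5, -0.3, -0.3]
width: 1.0
```

Call:
{"op": "play_rows", "data": {
  "targets": [
    [[0, 0, 0.02, 0, 0, 0, 0.088], [0, 0, 0.034, 0, 0, 0, 0.088], [0, 0, 0.034, 0, 0, 0, 0.07], [0, 0, 0.034, 0, 0, 0, 0.06], [0, 0, 0.034, 0, 0, 0, 0.053]]
  ],
  "force": 6
}}

```text
clock: 4.63
eef_pos: [423.0, -312.9, 38.9]
ee_rot: [0.001, 0.782, 0.623, 0.0]
force: [-0.2, 0.2, 0.4]
width: 0.794
```

Call:
{"op": "play_rows", "data": {
  "targets": [
    [[0, 0, 0, 0, 0, 0, 0.05], [0, 0, 0, 0, 0, 0, 0.045], [0, 0, 0, 0, 0, 0, 0.04], [0, 0, 0, 0, 0, 0, 0.04], [0, 0, 0, 0, 0, 0, 0.04]]
  ],
  "force": 6
}}

```text
clock: 5.05
eef_pos: [422.9, -313.1, 38.8]
ee_rot: [0.001, 0.782, 0.623, -0.0]
force: [-1.0, 0.5, 5.7]
width: 0.547
```

Call:
{"op": "play_rows", "data": {
  "targets": [
    [[0.006, -0.001, 0, 0, 0, 0, 0.04], [0.024, -0.004, 0, 0, 0, 0, 0.04], [0.048, -0.0081, 0, 0, 0, 0, 0.04], [0.072, -0.0122, 0, 0, 0, 0, 0.04], [0.096, -0.0162, 0, 0, 0, 0, 0.04]]
  ]
}}

```text
clock: 5.47
eef_pos: [429.0, -215.7, 38.8]
ee_rot: [0.002, 0.782, 0.623, 0.0]
force: [-0.2, -2.7, 4.9]
width: 0.546
```

Call:
{"op": "play_rows", "data": {
  "targets": [
    [[0.024, -0.004, 0, 0, 0, 0, 0.04], [0.048, -0.008, 0, 0, 0, 0, 0.04], [0.07, -0.0117, 0, 0, 0, 0, 0.04], [0.088, -0.0148, 0, 0, 0, 0, 0.04], [0.1, -0.0168, 0, 0, 0, 0, 0.04]]
  ]
}}

```text
clock: 5.88
eef_pos: [434.9, -113.2, 38.7]
ee_rot: [0.002, 0.782, 0.623, 0.0]
force: [-0.6, -3.3, 4.5]
width: 0.544
```

Call:
{"op": "play_rows", "data": {
  "targets": [
    [[0.004, -0.0007, 0, 0, 0, -0.07, 0.04], [0.008, -0.0013, 0, 0, 0, -0.15, 0.04], [0.011, -0.0018, 0, 0, 0, -0.23, 0.04], [0.012, -0.002, 0, 0, 0, -0.3, 0.04], [0.012, -0.002, 0, 0, 0, -0.3, 0.04]]
  ]
}}

```text
clock: 6.3
eef_pos: [435.7, -101.7, 38.6]
ee_rot: [0.001, 0.679, 0.734, 0.0]
force: [-0.6, -0.2, 5.9]
width: 0.548
```

Run:
```python
from h import *
print(get_state()["eef_pos"],get_state()["force"])
snap("wrist","w2")
cv2.imwrite("pics/w2c.png",cv2.resize(cv2.imread("pics/w2.png")[60:300,190:490],None,fx=2.4,fy=2.4))
```

```text
[ 435.69951614 -101.69842977   38.58100748] [-0.64840763 -0.18873627  5.89565811]
```

View pics/w2c.png

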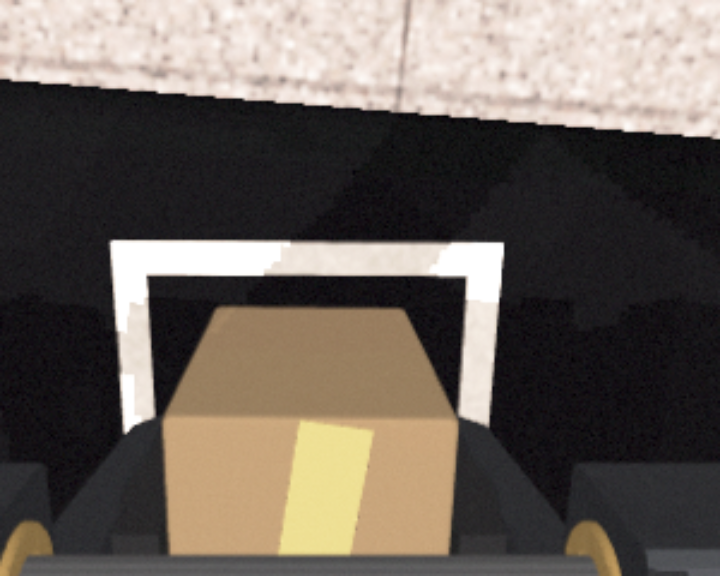

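Run:
```python
from h import *
for u,v in [(110,241),(503,243),(148,276),(466,276),(217,308),(404,308)]:
    print(atz("wrist",190+u/2.4,60+v/2.4,0).round(1)[:2])
```

```text
[ 396.1 -153.5]
[389.2 -56.6]
[ 404.2 -144. ]
[398.2 -64.6]
[ 411.2 -126.4]
[407.6 -79.1]
```

The picture shows the carton inside the tape. Its bottom front edge is about 9 mm behind the tape's inner edge, and the centre is within about 1 mm of the square's middle. Releasing, then on to look at the plates.

Call:
{"op": "play_rows", "data": {
  "targets": [
    [[0, 0, 0, 0, 0, 0, 0.052], [0, 0, 0, 0, 0, 0, 0.06], [0, 0, 0, 0, 0, 0, 0.075], [0, 0, 0, 0, 0, 0, 0.088], [0, 0, 0, 0, 0, 0, 0.088]]
  ]
}}

```text
clock: 6.77
eef_pos: [434.5, -101.6, 37.5]
ee_rot: [-0.0, 0.68, 0.733, -0.0]
force: [0.2, -0.4, 0.7]
width: 0.869
```

Call:
{"op": "play_rows", "data": {
  "targets": [
    [[0, 0, -0.02, 0, 0, 0, 0.088], [0, 0, -0.06, 0, 0, 0, 0.088], [0, 0, -0.1, 0, 0, 0, 0.088], [0, 0, -0.14, 0, 0, 0, 0.088], [0, 0, -0.18, 0, 0, 0, 0.088]]
  ]
}}

```text
clock: 7.18
eef_pos: [434.2, -101.5, 219.4]
ee_rot: [-0.0, 0.68, 0.733, -0.0]
force: [1.5, 0.1, 0.3]
width: 1.0
```

Call:
{"op": "play_rows", "data": {
  "targets": [
    [[0, 0, -0.035, 0, 0, 0, 0.088], [-0.034, 0.0177, -0.042, 0, 0, 0, 0.088], [-0.069, 0.036, -0.042, 0, 0, 0, 0.088], [-0.104, 0.0544, -0.042, 0, 0, 0, 0.088], [-0.139, 0.0727, -0.042, 0, 0, 0, 0.088]]
  ]
}}

```text
clock: 7.6
eef_pos: [518.4, -236.5, 260.2]
ee_rot: [0.001, 0.68, 0.733, 0.0]
force: [0.6, 0.1, -0.1]
width: 0.999
```

Call:
{"op": "play_rows", "data": {
  "targets": [
    [[-0.034, 0.0177, 0, 0, 0, 0, 0.088], [-0.069, 0.036, 0, 0, 0, 0.03, 0.088], [-0.095, 0.0495, 0, 0, 0, 0.07, 0.088], [-0.11, 0.0574, 0, 0, 0, 0.11, 0.088], [-0.11, 0.0574, 0, 0, 0, 0.11, 0.088]]
  ]
}}

```text
clock: 8.02
eef_pos: [583.4, -343.5, 258.2]
ee_rot: [-0.0, 0.721, 0.693, -0.0]
force: [-0.6, 0.6, 0.8]
width: 0.999
```

Call:
{"op": "play_rows", "data": {
  "targets": [
    [[0, 0, 0, 0, 0, 0, 0.066], [0, 0, 0, 0, 0, 0, 0.066]]
  ]
}}

```text
clock: 8.18
eef_pos: [582.4, -339.4, 259.2]
ee_rot: [-0.001, 0.719, 0.695, 0.0]
force: [-0.4, -0.1, 0.3]
width: 0.872
```

Run:
```python
from h import *
snap("wrist","w3");snap("top","t3")
for n,z in dict(safety_rest=186,safety_plate=186,latch_rest=186,latch_plate=186,gate_hinge=178,carton_center=35).items():
  for c in ("wrist","top"):
    for r in find_in(n,c)[:2]:
        u,v=r["position"][0]*640,r["position"][1]*400
        print(n,c,round(r["conf"],2),round(u),round(v),atz(c,u,v,z).round(0)[:2])
```

```text
safety_rest wrist 0.79 309 184 [ 562. -345.]
safety_rest top 0.97 380 200 [ 517. -359.]
safety_plate wrist 0.81 336 161 [ 546. -325.]
safety_plate top 0.59 365 199 [ 529. -315.]
safety_plate top 0.47 381 207 [ 496. -357.]
latch_rest wrist 0.8 313 114 [ 513. -341.]
latch_rest top 0.71 377 209 [ 491. -345.]
latch_plate wrist 0.78 202 121 [ 515. -417.]
latch_plate top 0.6 396 200 [ 513. -406.]
gate_hinge wrist 0.59 314 185 [ 565. -343.]
gate_hinge top 0.9 383 198 [ 526. -370.]
gate_hinge top 0.65 299 174 [ 641. -124.]
carton_center wrist 0.96 536 33 [439. -98.]
carton_center wrist 0.71 313 118 [ 520. -344.]
```

View pics/w3.png

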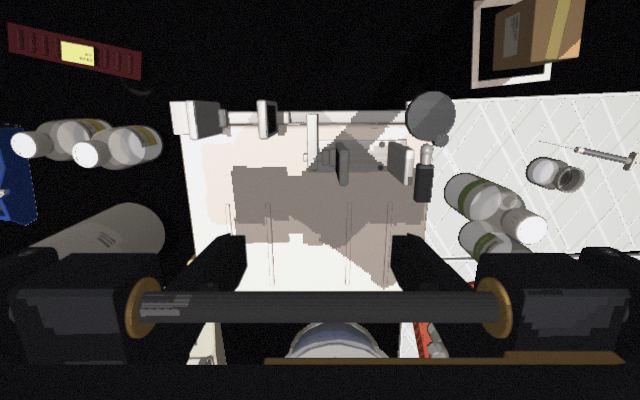

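Visible in the picture: latch plate near (203,118), latch rest near (267,118), safety plate near (342,165), safety rest near (400,162) and the hinge knob at (430,115). I'll zoom in to measure the plate tops.

Run:
```python
import cv2
cv2.imwrite("pics/w3c.png",cv2.resize(cv2.imread("pics/w3.png")[85:215,165:465],None,fx=2.66,fy=2.66,interpolation=cv2.INTER_CUBIC))
```

```text
(no output)
```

View pics/w3c.png

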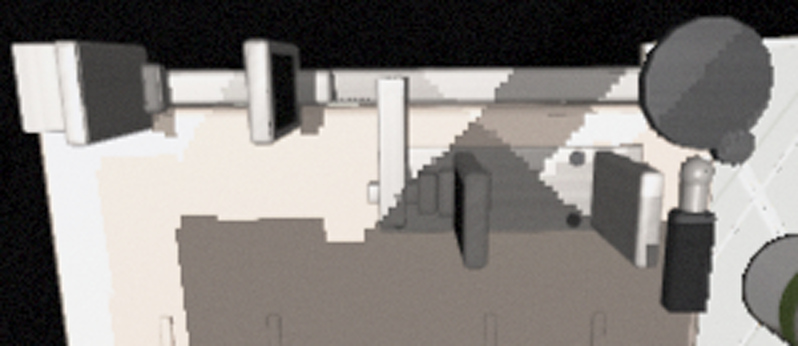

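Run:
```python
from h import *
s=get_state();print(s["eef_pos"],s["ee_rot"],s["width"])
for n,u,v,z in [("lp",72,92,204),("lr",259,92,204),("sp",475,217,204),("sr",650,217,204),("hinge",708,85,190),("railL",165,88,150),("railR",640,88,150)]:
    print(n,atz("wrist",165+u/2.66,85+v/2.66,z).round(1)[:2])
```

```text
[ 582.95660587 -340.49385889  259.70960754] [-5.81885908e-07  7.19647189e-01  6.94339919e-01  6.11906385e-06] 0.748846900599097
lp [ 513.9 -416.8]
lr [ 515.4 -372.9]
sp [ 547.  -322.4]
sr [ 548.5 -279.4]
hinge [ 518.1 -262.3]
railL [ 514.7 -410.7]
railR [ 519.8 -268.2]
```

Call:
{"op": "play_rows", "data": {
  "targets": [
    [[0.018, -0.014, 0, 0, 0, 0, 0.07], [0.0423, -0.0336, 0, 0, 0, 0, 0.07], [0.0423, -0.0336, 0.008, 0, 0, 0, 0.07], [0.0423, -0.0336, 0.035, 0, 0, 0, 0.07], [0.0423, -0.0336, 0.065, 0, 0, 0, 0.07]]
  ]
}}

```text
clock: 9.3
eef_pos: [552.3, -297.8, 196.7]
ee_rot: [0.003, 0.719, 0.695, 0.0]
force: [0.8, -0.7, -0.9]
width: 0.793
```

Call:
{"op": "play_rows", "data": {
  "targets": [
    [[0, 0, 0.012, 0, 0, 0, 0.07], [0, 0, 0.016, 0, 0, 0, 0.07], [0, 0, 0.016, 0, 0, 0, 0.07], [0, 0, 0.016, 0, 0, 0, 0.07]]
  ]
}}

```text
clock: 9.63
eef_pos: [551.6, -297.7, 179.8]
ee_rot: [0.001, 0.72, 0.694, 0.0]
force: [-1.2, -0.4, 0.2]
width: 0.797
```

Run:
```python
from h import *
s=get_state();print(s["eef_pos"],s["ee_rot"],s["width"],s["force"])
snap("wrist","w4")
cv2.imwrite("pics/w4c.png",cv2.resize(cv2.imread("pics/w4.png")[150:350,200:460],None,fx=3,fy=3))
```

```text
[ 551.58324482 -297.65947923  179.84846583] [7.33349741e-04 7.19686109e-01 6.94299186e-01 7.91378709e-05] 0.7972939367432885 [-1.17340332 -0.38743384  0.16959694]
```

View pics/w4c.png

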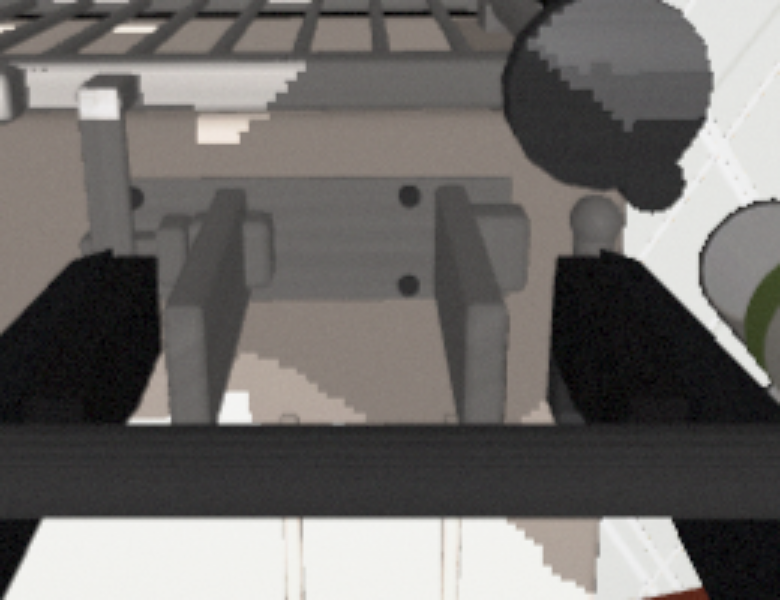

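The fingers straddle both safety plates. I shift 4 mm to the final midpoint and squeeze.

Call:
{"op": "play_rows", "data": {
  "targets": [
    [[0.002, 0, 0, 0, 0, 0, 0.06], [0.0042, 0, 0, 0, 0, 0, 0.05], [0.0042, 0, 0, 0, 0, 0, 0.043], [0.0042, 0, 0, 0, 0, 0, 0.037], [0.0042, 0, 0, 0, 0, 0, 0.032]]
  ],
  "force": 15
}}

```text
clock: 10.1
eef_pos: [551.7, -293.9, 180.1]
ee_rot: [0.002, 0.72, 0.694, -0.0]
force: [0.2, -5.1, 2.3]
width: 0.441
```

Call:
{"op": "play_rows", "data": {
  "targets": [
    [[0, 0, 0, 0, 0, 0, 0.03], [0, 0, 0, 0, 0, 0, 0.028], [0, 0, 0, 0, 0, 0, 0.028], [0, 0, 0, 0, 0, 0, 0.028], [0, 0, 0, 0, 0, 0, 0.028]]
  ]
}}

```text
clock: 10.52
eef_pos: [551.6, -292.9, 179.8]
ee_rot: [0.001, 0.72, 0.694, 0.0]
force: [0.4, -1.6, 7.0]
width: 0.379
```

Call:
{"op": "play_rows", "data": {
  "targets": [
    [[0, 0, 0, 0, 0, 0, 0.036], [0, 0, 0, 0, 0, 0, 0.04], [0, 0, 0, 0, 0, 0, 0.05], [0, 0, 0, 0, 0, 0, 0.055], [0, 0, 0, 0, 0, 0, 0.055]]
  ]
}}

```text
clock: 10.93
eef_pos: [550.8, -292.3, 178.1]
ee_rot: [-0.001, 0.72, 0.694, 0.0]
force: [0.6, -0.4, 0.7]
width: 0.619
```

Call:
{"op": "play_rows", "data": {
  "targets": [
    [[0, 0, -0.015, 0, 0, 0, 0.055], [0, 0, -0.045, 0, 0, 0, 0.055], [-0.02, 0.012, -0.08, 0, 0, 0, 0.06], [-0.046, 0.032, -0.08, 0, 0, 0, 0.07], [-0.046, 0.032, -0.08, 0, 0, 0, 0.07]]
  ]
}}

```text
clock: 11.35
eef_pos: [583.8, -344.3, 261.0]
ee_rot: [0.003, 0.72, 0.694, 0.0]
force: [-0.4, 0.1, -0.3]
width: 0.789
```

Call:
{"op": "play_rows", "data": {
  "targets": [
    [[0, 0, 0, 0, 0, 0, 0.07], [0, 0, 0, 0, 0, 0, 0.07]]
  ]
}}

```text
clock: 11.52
eef_pos: [580.8, -339.2, 257.4]
ee_rot: [-0.001, 0.72, 0.694, 0.0]
force: [0.1, -0.5, -0.3]
width: 0.789
```

Run:
```python
from h import *
s=get_state();print(s["eef_pos"],s["ee_rot"],s["width"],s["force"])
snap("wrist","w5")
cv2.imwrite("pics/w5c.png",cv2.resize(cv2.imread("pics/w5.png")[85:215,165:465],None,fx=2.66,fy=2.66,interpolation=cv2.INTER_CUBIC))
```

```text
[ 580.77927802 -339.19066383  257.36969673] [-1.37833573e-03  7.19672345e-01  6.94312477e-01  2.45094211e-06] 0.789039412738948 [ 0.08629746 -0.52065216 -0.25250516]
```

View pics/w5c.png

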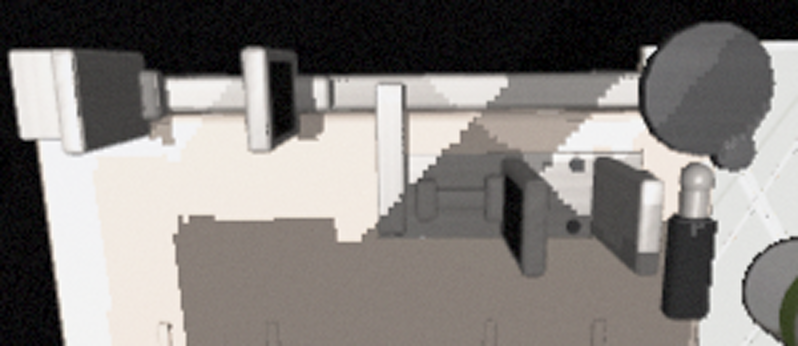

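The safety plate now sits about 28 mm from its rest, so it is fully withdrawn and stayed put. The latch plates are unchanged at crop (71,101)/(257,99). Moving to the latch.

Call:
{"op": "play_rows", "data": {
  "targets": [
    [[-0.02, -0.022, 0, 0, 0, 0, 0.07], [-0.042, -0.05, 0, 0, 0, 0, 0.07], [-0.0541, -0.064, 0, 0, 0, 0, 0.07], [-0.0541, -0.064, 0.025, 0, 0, 0, 0.07], [-0.0541, -0.064, 0.058, 0, 0, 0, 0.07]]
  ]
}}

```text
clock: 11.98
eef_pos: [515.6, -393.3, 203.8]
ee_rot: [0.003, 0.72, 0.694, -0.0]
force: [-0.3, -0.4, -1.1]
width: 0.794
```

Call:
{"op": "play_rows", "data": {
  "targets": [
    [[0, 0, 0.014, 0, 0, 0, 0.07], [0, 0, 0.02, 0, 0, 0, 0.07], [0, 0, 0.02, 0, 0, 0, 0.07], [0, 0, 0.02, 0, 0, 0, 0.07]]
  ]
}}

```text
clock: 12.32
eef_pos: [516.0, -391.5, 181.5]
ee_rot: [0.0, 0.719, 0.695, -0.0]
force: [-0.7, -0.2, 0.8]
width: 0.792
```

Run:
```python
from h import *
s=get_state();print(s["eef_pos"],s["ee_rot"],s["width"],s["force"])
snap("wrist","w6")
cv2.imwrite("pics/w6c.png",cv2.resize(cv2.imread("pics/w6.png")[150:350,200:460],None,fx=3,fy=3))
```

```text
[ 515.97636885 -391.46027787  181.5368483 ] [ 2.82261894e-04  7.19359769e-01  6.94637634e-01 -2.32164601e-05] 0.7917542521200549 [-0.6542629  -0.20448475  0.83326372]
```

View pics/w6c.png

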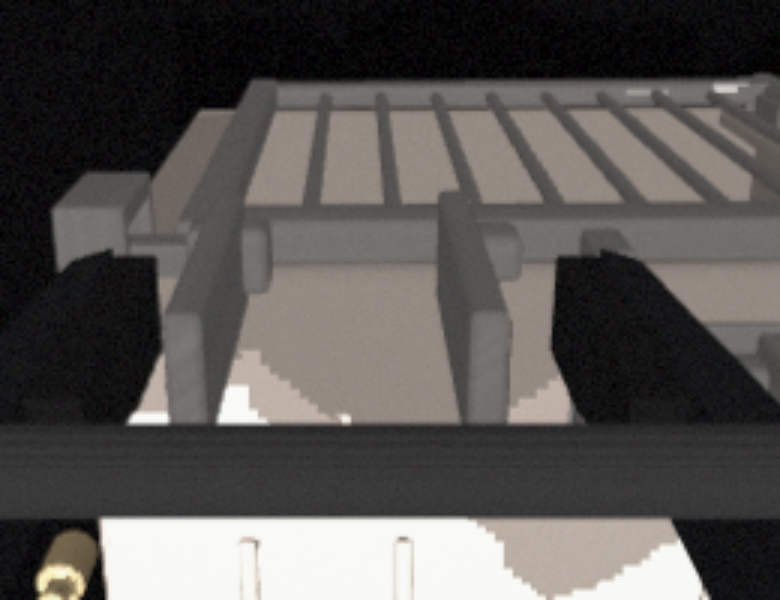

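The fingers straddle the latch plates, so I squeeze with a 3.5 mm shift towards the hinge.

Call:
{"op": "play_rows", "data": {
  "targets": [
    [[0.002, 0, 0, 0, 0, 0, 0.06], [0.0035, 0, 0, 0, 0, 0, 0.05], [0.0035, 0, 0, 0, 0, 0, 0.043], [0.0035, 0, 0, 0, 0, 0, 0.037], [0.0035, 0, 0, 0, 0, 0, 0.03]]
  ],
  "force": 30
}}

```text
clock: 12.78
eef_pos: [516.2, -389.0, 182.3]
ee_rot: [0.001, 0.72, 0.694, 0.0]
force: [0.6, 8.0, 11.0]
width: 0.447
```

Call:
{"op": "play_rows", "data": {
  "targets": [
    [[0, 0, 0, 0, 0, 0, 0.03], [0, 0, 0, 0, 0, 0, 0.03], [0, 0, 0, 0, 0, 0, 0.03], [0, 0, 0, 0, 0, 0, 0.03], [0, 0, 0, 0, 0, 0, 0.03]]
  ]
}}

```text
clock: 13.2
eef_pos: [516.4, -386.9, 182.3]
ee_rot: [-0.0, 0.719, 0.695, 0.001]
force: [-0.3, 5.0, 7.8]
width: 0.394
```

Fully squeezed, about 35 mm over the plates. Starting the swing about the hinge with R = 137 mm.

Call:
{"op": "play_rows", "data": {
  "targets": [
    [[0.0002, -0.0069, 0, 0, 0, 0.05, 0.03], [0.0012, -0.0178, 0, 0, 0, 0.13, 0.03], [0.0033, -0.0299, 0, 0, 0, 0.22, 0.03], [0.0065, -0.0418, 0, 0, 0, 0.31, 0.03], [0.0108, -0.0534, 0, 0, 0, 0.4, 0.03]]
  ]
}}

```text
clock: 13.62
eef_pos: [463.6, -375.3, 182.3]
ee_rot: [0.001, 0.844, 0.536, 0.001]
force: [1.1, 1.0, 5.4]
width: 0.394
```

Call:
{"op": "play_rows", "data": {
  "targets": [
    [[0.0007, -0.0137, 0, 0, 0, 0.1, 0.03], [0.0027, -0.0272, 0, 0, 0, 0.2, 0.03], [0.0061, -0.0405, 0, 0, 0, 0.3, 0.03], [0.0108, -0.0534, 0, 0, 0, 0.4, 0.03], [0.0168, -0.0657, 0, 0, 0, 0.5, 0.03]]
  ]
}}

```text
clock: 14.03
eef_pos: [410.0, -333.1, 182.3]
ee_rot: [0.001, 0.951, 0.31, 0.0]
force: [-2.2, -1.3, 5.8]
width: 0.391
```

Run:
```python
from h import *
s=get_state();print(s["eef_pos"],s["ee_rot"],s["width"],s["force"],s["wrist_torque"])
a=snap("wrist","w7")[:,:,::-1];b=snap("scene","s7")[:,:,::-1]
im=np.hstack([cv2.resize(a[130:330,200:460],(390,300)),cv2.resize(b[170:290,290:446],(390,300))])
cv2.imwrite("pics/w7c.png",im)
```

```text
[ 409.95223801 -333.14194931  182.29795379] [1.42295431e-03 9.50775959e-01 3.09875840e-01 1.25737075e-04] 0.39137036745599496 [-2.21266411 -1.32979625  5.77967984] [-0.24398376  0.18167278  0.20730019]
```

View pics/w7c.png

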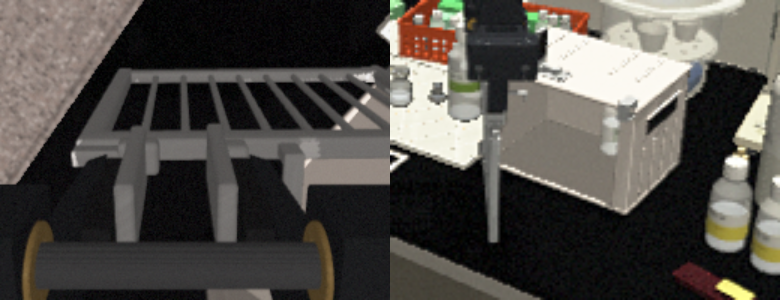

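The gate follows the gripper: the left picture shows it gripped, the right shows it clear of the tote. Continuing to square.

Call:
{"op": "play_rows", "data": {
  "targets": [
    [[0.0007, -0.0137, 0, 0, 0, 0.1, 0.03], [0.0027, -0.0272, 0, 0, 0, 0.2, 0.03], [0.0061, -0.0405, 0, 0, 0, 0.3, 0.03], [0.0108, -0.0534, 0, 0, 0, 0.4, 0.03], [0.0168, -0.0657, 0, 0, 0, 0.5, 0.03]]
  ]
}}

```text
clock: 14.55
eef_pos: [383.6, -270.7, 182.3]
ee_rot: [0.002, 0.998, 0.065, -0.001]
force: [-8.2, -3.0, 9.9]
width: 0.39
```

Call:
{"op": "play_rows", "data": {
  "targets": [
    [[0.0004, -0.0103, 0, 0, 0, 0.075, 0.03], [0.0014, -0.0191, 0, 0, 0, 0.14, 0.03], [0.002, -0.0232, 0, 0, 0, 0.17, 0.03], [0.002, -0.0232, 0, 0, 0, 0.17, 0.03], [0.002, -0.0232, 0, 0, 0, 0.17, 0.03]]
  ]
}}

```text
clock: 14.97
eef_pos: [382.2, -247.5, 182.3]
ee_rot: [0.001, 1.0, -0.017, -0.002]
force: [-14.0, -3.6, 12.9]
width: 0.389
```

Call:
{"op": "play_rows", "data": {
  "targets": [
    [[0, 0, 0, 0, 0, 0, 0.03], [0, 0, 0, 0, 0, 0, 0.03], [0, 0, 0, 0, 0, 0, 0.03], [0, 0, 0, 0, 0, 0, 0.03], [0, 0, 0, 0, 0, 0, 0.03]]
  ]
}}

```text
clock: 15.38
eef_pos: [382.2, -247.7, 182.3]
ee_rot: [0.001, 1.0, -0.017, -0.002]
force: [-13.1, -2.9, 12.7]
width: 0.391
```

Run:
```python
from h import *
s=get_state();print(s["eef_pos"],s["ee_rot"],s["width"],s["force"],s["wrist_torque"],s["joint_velocities"].round(4))
a=snap("wrist","w8")[:,:,::-1];b=snap("top","t8")[:,:,::-1]
im=np.hstack([cv2.resize(a,(400,250)),cv2.resize(b[140:290,200:440],(400,250))])
cv2.imwrite("pics/w8c.png",im)
for n,z in dict(carton_center=35).items():
  for c in("top","wrist","scene"):
    if c=="scene":snap(c,"s8")
    for r in find_in(n,c)[:1]: print(c,r["conf"],atz(c,r["position"][0]*640,r["position"][1]*400,z).round(0))
```

```text
[ 382.1989634  -247.72106999  182.2808013 ] [ 0.00127219  0.99984864 -0.01727363 -0.00164425] 0.39081980763344826 [-13.0523269   -2.92963378  12.7127861 ] [-0.45937504  1.87091096 -0.10538124] [ 0.0018  0.001   0.0002 -0.0007  0.0004 -0.    ]
wrist 0.8 [ 442. -109.   35.]
scene 0.93 [460. -92.  35.]
```

View pics/w8c.png

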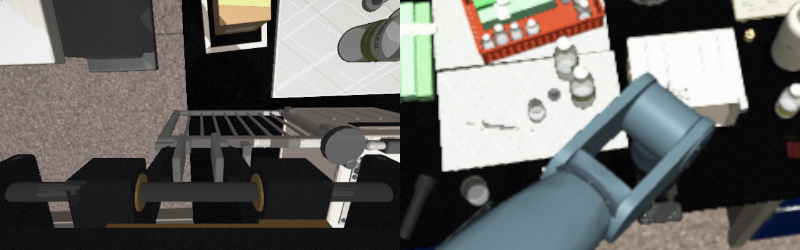

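The gate is gripped and square to the tote's front, steady with the latch still squeezed. The wrist view shows the carton still inside the tape. Handing in.

```bash
python3 -c "
from station import *
print(hand_in())"
```

```text
the job is handed in; nothing more can be done
None
```

I finished the job at about 15.5 s of robot time and handed it in with the arm still holding the gate wide open.

- **Carton:** I gripped it lightly and slid it along the worktop at constant height to the taped square. A close look put it within about 1 mm of the middle. The last wrist picture still shows it inside the tape.
- **Safety catch:** I squeezed it to about 33–34 mm over the plates, which is fully squeezed. A later picture showed the moving plate about 28 mm from the fixed one, so it stayed withdrawn.
- **Gate:** I squeezed the latch fully, to about 35 mm over the plates, and swung the gate past its detent. It stands at about 1.57 rad, square to the tote's front, and is steady.

**Checks that disagreed or weren't made:**
- **Carton detector:** at the end it read 7 mm (wrist) and about 21 mm (scene) off the square's centre, and found nothing in the top view, where the arm hides the carton. I trusted the close look.
- **Side load on the grip:** the wrist shows about 13 N along the gate and 13 N vertically, probably from a small error in the swing radius. It is well under the limits, so I left it.
- **Bystanders:** I did not measure them again at the end. No unexpected contact force showed during the moves.

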